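# Tip three nuts out of a flap-mouthed caddy

## Task

Lift the yellow caddy out of its grey rack by its hinged black carrying bar and set it down upright on the black rubber mat. Let go, then take it again by its two sides, carry it low over the round steel dish and tip it, mouth down, just far enough for its flap to swing open and all three nuts to slide gently into the dish; never turn it right over onto its mouth. Then stand the caddy upright on the mat again with its flap hanging shut, let go, and leave the tools and other things lying about where they are.

Things in the scene. Friction and masses are not known exactly. Their poses are not given: they have to be found in the camera images.
- caddy: Yellow metal caddy, 116 long (x) x 56 wide (y) x 60 mm high, 0.26 kg empty. Origin: centre of its underside, z up. The -x end is its mouth, covered by a flap. To tip it, take it by its long sides (dark panels at y = +-28). Inner floor 4 mm up, slick liner (friction 0.3): the 3 nuts lie loose on it in a row along x, start to slide at about 20 degrees and come out fast at 40 to 55
- caddy_mouth (a point): Lower edge of the caddy's mouth: 58 mm from the caddy's origin along its -x, 3 mm above its underside; the nuts leave over this edge
- flap (a joint): Steel flap over the mouth, 55 x 55 mm, on an easy hinge along y at the mouth's top edge (57.5 mm above the caddy's underside). 0 = shut; grows to 1.8 rad as its lower edge swings out (-x). Gravity alone moves it: it opens by about the angle the caddy is tipped, and falls shut when that is upright again
- flap_edge (a point): Middle of the flap's lower edge; this is the lowest point of the caddy when it is tipped more than about 20 degrees
- carry_bar: Black bar over the middle of the roof. Origin: its hinge, 63.5 mm above the caddy's underside, axis along caddy y, turns +-1.2 rad (weak spring holds it up). Grip 12 thick (x), 44 long (y), 10 high, centre 22 mm above the origin, top 90.5 above the caddy's underside. Grasp from above, fingers closing along caddy x; the caddy hangs and swings from it, so cannot be tipped by it
- rack: Grey metal rack, fixed, 136 (x) x 74 (y) mm; the caddy stands in it at the start, turned the same way. Origin: centre of its underside. Floor 4 mm thick; side walls (+-y) 60 high, 4 mm from the caddy, so only its bar can be taken there; +x end wall 44 high, -x lip 14 high. The caddy comes out straight up
- mat: Black rubber set-down mat with a yellow border line, fixed, 170 (x) x 120 (y) x 4 mm; origin: centre of its underside. The caddy's origin is at z = 4 mm when it stands on it
- dish: Round steel parts dish with upright rim, fixed, 180 mm across the rim, 152 across the foot, 34 high, inner floor at 5 mm; origin: centre of its underside
- nut_1: Steel hexagon nut, 33 x 29 mm, 16 high, 0.06 kg; origin: centre of its underside. Starts inside the caddy
- nut_2: Steel hexagon nut, 33 x 29 mm, 16 high, 0.06 kg; origin: centre of its underside. Starts inside the caddy
- nut_3: Steel hexagon nut, 33 x 29 mm, 16 high, 0.06 kg; origin: centre of its underside. Starts inside the caddy
- driver: screwdriver with a teal handle, 192 x 29 x 29 mm; bystander on the worktop, not to be moved. Origin: centre of its underside
- bearing: steel ball bearing ring, 52 mm across, 15 high; bystander on the worktop, not to be moved. Origin: centre of its underside
There are look-alikes about, which are no part of the job. Several things look just like the caddy: the one meant starts farthest to the robot's right.

How it is judged:
By the outcome, as a careful person would: the job done as asked, in the order asked, and still so for the second after the job is handed in, with the robot touching nothing.
It also fails if it takes over 67 s, if anything falls off the work surface, if the arm or the gripper's body presses on something with over 40 N, if the wrist force passes 120 N, or if a joint passes its speed limit or range.

## Robot

A 6-joint arm with a two-finger parallel gripper is mounted at the origin on a cart in front of the work surface, level with it; the furniture and walls round the work are solid. World frame = base frame: x ahead of the robot, y to its left, z up, the work surface at z = 0. Lengths are in mm, angles in rad, forces in N, time in s.
With the tool pointing down it reaches from about 350 to 775 mm from the base axis. Payload 7.3 kg.
Tool frame: the origin (TCP) lies at the very end of the fingers, on their centre line; the grasp point (between the pads) lies 19 mm behind it (bot.grip_point_offset is the distance from the TCP to the grasp point, in mm); z points along the fingers, y is the line along which they close (so a half turn about z gives the same grasp; the last joint's range is limited). The gripper opens to 92 mm and grips with 3 to 60 N. Pads are 19 mm wide; open, the fingers measure 130 mm over their backs; the gripper's body (75 mm by 190 mm) begins 47 mm behind the grasp point.
Start: joints at [-1.38, 0.342, 1.524, -0, 1.275, -0.146], TCP at [173.519, -495.516, 226.741] pointing down, gripper open.
Joint ranges: [-2.53, 2.53], [-0.77, 2.02], [0.04, 2.7], [-1, 4.14], [0.28, 2.66], [-3.11, 3.11]. Speed limits (rad/s): [2.57, 2.57, 3.14, 3.14, 3.14, 3.14].

## Interface

Orientations are given as [roll, pitch, yaw] about the fixed x, y, z axes, in that order (R = Rz(yaw) Ry(pitch) Rx(roll)).
In Python, from plant import bot gives the robot as it stands. The module is installed in compiled form; this text tells all that it offers.
- The arm moves only by the shell command python3 -m jog 'ROWS' [OPENING]. ROWS is JSON, a list of rows, each a list of 6 numbers: the shift along the tool's x, y, z in mm, then the turn, a rotation vector about the tool's x, y, z in rad. In form: [[dx, dy, dz, rx, ry, rz], ...]. A call has 1 to 12 rows; each row shifts and turns the commanded pose from where the row before left it, along the tool's axes as they then stand; what a row does not reach is not made up. A row lasts 1/10 s, in which the tool goes at most 50 mm and 8.59 degrees, less where a joint would pass 70% of its speed; a pose out of reach is approached as far as the arm can. A call with a gripper value outside its range is refused whole. OPENING is the opening in per cent of the stroke, from 0 (shut) to 100 (fully open), set as the call begins (- or left out, the last holds). The fingers move at their own pace and stop on an object; the grip force is fixed at half the most. Time passes only in rows, so rows that do not move let the fingers close. It gives the time, the measured TCP pose, the force, the opening and the grip force at its end, in the units of the state.
- bot.get_obs(): the state, without advancing time (a new reading comes with each control period).
- bot.capture(name): name is "scene" or "top" or "wrist"; returns the picture (480x640x3 uint8, red, green, blue); there is no depth.
- bot.camera_model(name): a dict with "fx", "fy", "cx", "cy" (pixels), "position" and "orientation" of the camera in the world; the wrist camera has in their place "T_tool_cam" (4x4, takes a point from camera to tool coordinates, whose origin is the TCP and whose axes are the flange's). Camera axes: x right, y down, z forward; pixel columns grow to the right and rows downward; lengths in mm; the calibration is good to about 2 mm. A picture is of the moment at which its call begins: read the wrist's pose just before it. camera_model takes no time and is no camera call.
- bot.close_job(): hands the job in; it is judged then, once.
Trained networks look in the newest picture that a camera, given by its name, has taken for a name from the list of things; names that differ only in an ending like _2 or _b are one class to them, and where a whole thing is asked for, a point or a joint stands for the part that bears it (a point fixed in the world has none). Each returns a list of dicts, best first, with "p" (0 to 1); they miss things now and then, are a little off and sometimes report something else, mostly with a low value. They report only what shows in the picture. A call takes as long as a camera call. They do not tell look-alikes from the thing itself.
- bot.outline_of(target, camera): "mask" (480x640 bool, what is visible of it) and "pixel" ([column, row] in pixels, amid what is visible of it).
The state is a dict: "time": time; "joint_positions": joint angles; "dq": joint speeds; "tau": joint torques, N m; "tool_pos": TCP position; "tcp_rot": TCP orientation; "contact_force": force on the tool from outside, world axes, zero at the start; "moment": the same for the moment, N m; "grip_width": finger opening in mm; "finger_force": force on a finger pad.
Only numpy, scipy, OpenCV 4.12 (cv2) and the standard library are available. Lean on these libraries where they do the work, as an engineer would, in place of code of your own. Each camera call takes 0.05 s, during which the arm holds its last target. There are 200 camera calls.

## Working session

There is one attempt and no reset: what is moved stays moved. The work goes in short steps, Python scripts to look and compute and a shell command to move; the robot and the scene stay as the last step left them, time stands still between calls to the robot, and variables do not carry over. Pictures are saved under pics/ and viewed, at most 10 in all, crops included, and the job is handed in when it is done.

```bash
mkdir -p pics
python3 - <<'E'
from plant import bot
import cv2,numpy as np
o=bot.get_obs();print(o)
for c in("scene","top"):
    im=bot.capture(c);cv2.imwrite(f"pics/{c}0.png",im[:,:,::-1]);m=bot.camera_model(c);print(c,m)
    for t in("caddy","carry_bar","mat","dish","rack","driver","bearing"):
        print(t,[(round(d["p"],2),[int(v) for v in d["pixel"]],int(d["mask"].sum())) for d in bot.outline_of(t,c)])
print(bot.camera_model("wrist"))
E
```

```text
{'time': 0.0, 'joint_positions': array([-1.38002324e+00,  3.42699063e-01,  1.52503448e+00, -4.48185834e-06,
        1.27539728e+00, -1.46016466e-01]), 'dq': array([-9.18520853e-04,  2.04313633e-04,  2.72550057e-04, -7.92841392e-04,
        5.96892806e-04,  6.37492047e-05]), 'tau': array([-8.68877196e-04, -4.31240416e+01, -2.44220889e+01,  7.16661592e-02,
        5.59264678e-02, -1.03914604e-04]), 'tool_pos': array([ 173.42272456, -495.08925525,  226.05115267]), 'tcp_rot': array([-3.14007024e+00, -2.19559603e-04,  3.36790697e-01]), 'contact_force': array([-0.12290148,  0.72522587,  0.62692997]), 'moment': array([ 0.00244675,  0.00361429, -0.01118114]), 'finger_force': 0.0, 'grip_width': 91.80416836948562}
scene {'fx': 549.0005270290202, 'fy': 549.0005270290202, 'cx': 323.8843307585511, 'cy': 238.99857445961, 'position': array([111.44839711, 995.07958235, 710.67274198]), 'orientation': array([-2.15212871,  0.00852437, -2.66152998])}
caddy [(0.57, [188, 368], 3723), (0.25, [318, 302], 1733)]
carry_bar [(0.72, [316, 288], 208), (0.69, [185, 346], 299), (0.62, [321, 300], 1657)]
mat [(0.9
[... 516 characters left out ...]
r [(0.59, [115, 219], 226), (0.42, [218, 278], 137)]
mat [(0.58, [330, 266], 4096), (0.58, [236, 278], 923)]
dish [(0.67, [457, 264], 5361)]
rack [(0.82, [236, 279], 796)]
driver [(0.85, [328, 199], 469), (0.34, [222, 278], 1686)]
bearing []
{'fx': 388.0008842512444, 'fy': 388.0008842512444, 'cx': 323.90333916319486, 'cy': 232.65331690025005, 'T_tool_cam': array([[-2.10026805e-04, -9.56137836e-01, -2.92917043e-01,
         7.90429380e+01],
       [ 9.99999881e-01, -7.18202817e-05, -4.82582678e-04,
        -1.82729625e+00],
       [ 4.40378173e-04, -2.92917110e-01,  9.56137737e-01,
        -1.58945783e+02],
       [ 0.00000000e+00,  0.00000000e+00,  0.00000000e+00,
         1.00000000e+00]])}
```

View pics/top0.png

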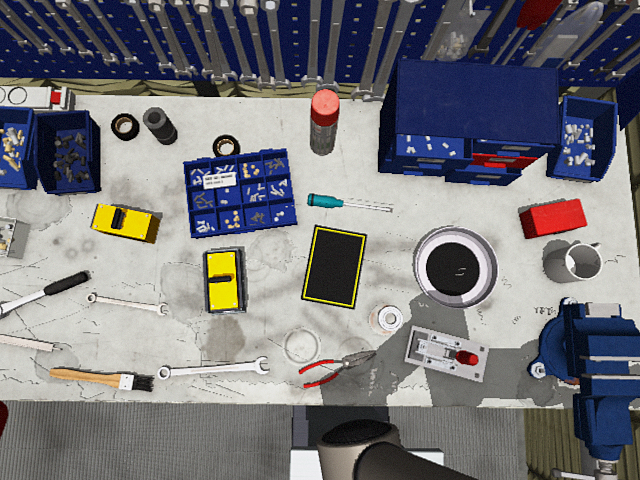

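View pics/scene0.png

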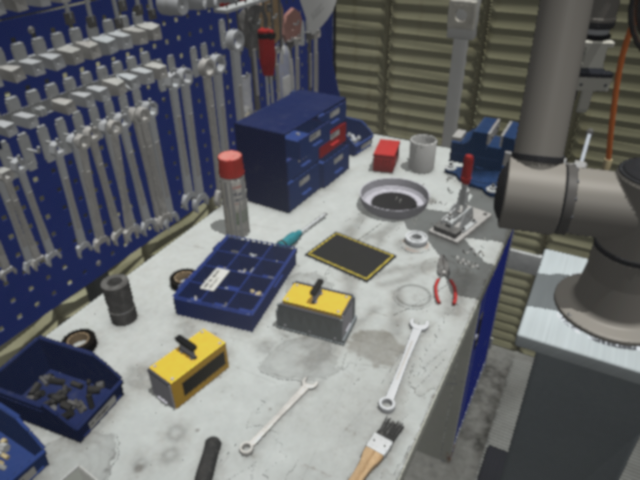

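The top view has two yellow caddies: one at (125,224) standing free, one at (225,279) in the grey rack. The racked one is farther right in the picture, which is the robot's right (-y), so it is the one meant. Next is an enlarged crop to confirm this and find its mouth end, plus the positions.

```bash
cat > h.py <<'E'
import numpy as np,cv2
from scipy.spatial.transform import Rotation as R
from plant import bot
def cam(c):
    m=bot.camera_model(c);K=[m[k] for k in("fx","fy","cx","cy")]
    if c=="wrist":
        o=bot.get_obs();T=m["T_tool_cam"];A=R.from_euler("xyz",o["tcp_rot"]).as_matrix()
        return K,A@T[:3,:3],A@T[:3,3]+o["tool_pos"]
    return K,R.from_euler("xyz",m["orientation"]).as_matrix(),np.array(m["position"])
def w(px,z,C):
    K,A,p=C;d=A@[(px[0]-K[2])/K[0],(px[1]-K[3])/K[1],1];return p+d*(z-p[2])/d[2]
def pj(P,C):
    K,A,p=C;q=A.T@(np.array(P)-p);return np.array([q[0]/q[2]*K[0]+K[2],q[1]/q[2]*K[1]+K[3]])
def rect(mask,z,C):
    cs=max(cv2.findContours(mask.astype(np.uint8),0,1)[0],key=cv2.contourArea)[:,0]
    P=np.array([w(p,z,C)[:2] for p in cs],np.float32);r=cv2.minAreaRect(P);b=cv2.boxPoints(r)
    e=max(b[1]-b[0],b[2]-b[1],key=np.linalg.norm)
    return np.round(r[0],1),np.round(r[1],1),round(float(np.degrees(np.arctan2(e[1],e[0]))),1)
E
python3 - <<'E'
from h import *
im=cv2.imread("pics/top0.png");C=cam("top");hsv=cv2.cvtColor(im,cv2.COLOR_BGR2HSV)
yel=cv2.inRange(hsv,(20,120,90),(35,255,255))>0
def sub(a,b,c,d):
    m=np.zeros_like(yel);m[b:d,a:c]=yel[b:d,a:c];return m
print("roof",rect(sub(195,240,260,320),64,C))
print("mat line",rect(sub(295,220,375,315),4,C))
bot.capture("top")
for d in bot.outline_of("dish","top")[:1]: print("dish",rect(d["mask"],34,C))
for d in bot.outline_of("driver","top")[:1]: print("driver",rect(d["mask"],15,C))
for n,p in dict(bar=(218,278),bearing=(389,319),rackc=(225,282),plier=(340,368),plier2=(372,355),bin=(240,190),clamp=(447,355)).items(): print(n,w(p,20,C).round())
a=cv2.resize(im[235:325,180:270],(400,400),interpolation=2)
s=cv2.imread("pics/scene0.png");b=cv2.resize(s[265:355,265:365],(400,400),interpolation=2)
cv2.imwrite("pics/crop1.png",np.hstack([a,b]))
E
```

```text
roof (array([491.4, 305.7]), array([116.5,  57.4]), 6.1)
mat line (array([531.3,  72.2]), array([112.3, 162.1]), -9.8)
dish (array([ 529.8, -189.8]), array([175.6, 180. ]), -3.1)
driver (array([675.4,  73. ]), array([116.8,  28.3]), 86.3)
bar [500. 323.  20.]
bearing [418. -45.  20.]
rackc [491. 307.  20.]
plier [315.  59.  20.]
plier2 [342.  -8.  20.]
bin [697. 283.  20.]
clamp [ 345. -166.   20.]
```

View pics/crop1.png

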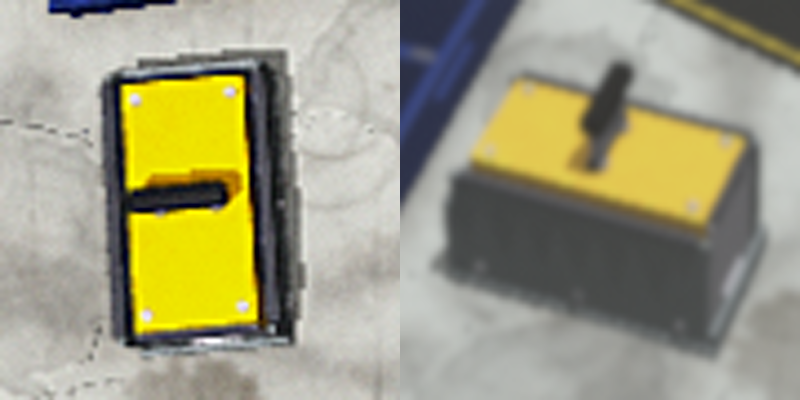

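The crop confirms it: the yellow caddy with the black bar sits between the grey rack walls, roof centre about (491,306), axis 6° from world x. The mouth end is not yet clear, so I'll move over it and look with the wrist camera.

```bash
python3 -m jog '[[0,0,0,0,0,-0.134],[0,0,0,0,0,-0.134],[0,0,0,0,0,-0.134],[0,0,0,0,0,-0.134],[0,0,0,0,0,-0.134],[0,0,0,0,0,-0.134],[0,0,0,0,0,-0.134],[0,0,0,0,0,-0.134],[0,0,0,0,0,-0.134],[0,0,0,0,0,-0.134]]' 100
python3 -m jog '[[31,36,0,0,0,0],[31,36,0,0,0,0],[31,36,0,0,0,0],[31,36,0,0,0,0],[31,36,0,0,0,0],[31,36,0,0,0,0],[31,36,0,0,0,0],[31,36,0,0,0,0],[31,36,0,0,0,0],[31,36,0,0,0,0]]'
python3 -m jog '[[45,4,0,0,0,0],[45,4,0,0,0,0],[45,4,0,0,0,0],[45,4,0,0,0,0],[45,4,0,0,0,0],[45,4,0,0,0,0],[45,4,0,0,0,0],[45,4,0,0,0,0],[45,4,0,0,0,0],[45,4,0,0,0,0],[0,0,0,0,0,0]]'
python3 - <<'E'
from h import *
o=bot.get_obs();C=cam("wrist");im=bot.capture("wrist");print(o["time"],o["tool_pos"],o["tcp_rot"],o["joint_positions"])
cv2.imwrite("pics/w1.png",im[:,:,::-1])
hsv=cv2.cvtColor(im,cv2.COLOR_RGB2HSV);y=cv2.inRange(hsv,(20,120,90),(35,255,255))>0
print("roof",rect(y,64,C))
for d in bot.outline_of("carry_bar","wrist"): print(d["p"],d["pixel"],d["mask"].sum(),rect(d["mask"],94,C))
E
```

```text
time: 1.95
tool_pos: [173.5, -495.5, 226.7]
tcp_rot: [-3.142, 0.0, 1.682]
contact_force: [-0.8, 0.6, 0.2]
grip_width: 91.8
finger_force: 0.0
time: 2.95
tool_pos: [499.9, -147.5, 226.9]
tcp_rot: [3.141, 0.0, 1.677]
contact_force: [-0.1, -0.5, 1.2]
grip_width: 91.8
finger_force: 0.0
time: 4.05
tool_pos: [489.9, 307.5, 226.3]
tcp_rot: [3.141, -0.002, 1.682]
contact_force: [-0.4, 0.1, -0.0]
grip_width: 91.8
finger_force: 0.0
4.05 [489.87959769 307.49158317 226.26650737] [ 3.14145431e+00 -1.72160397e-03  1.68205295e+00] [0.42716754 0.44036378 1.37339972 0.00164192 1.3271631  0.31551548]
roof (array([492.4, 308.1]), array([116.7,  61.5]), 5.9)
0.87 [325.4, 222.9] 869 (array([491.6, 307.3]), array([12.3, 45.3]), -83.2)
```

View pics/w1.png

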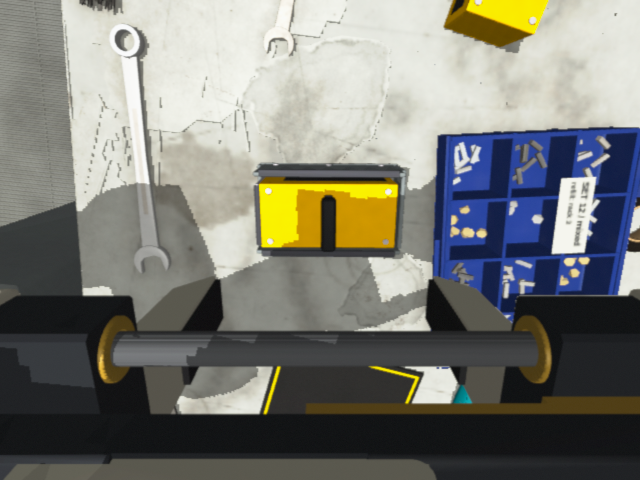

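Wrist view: racked caddy roof at about (330,215), bar upright at (325,223), the other caddy at the top right (495,20), the bin tray to the right. The bar is at (491.6, 307.3), almost under the tool, so I'll descend and grasp.

```bash
python3 -m jog '[[0,1.6,40,0,0,0],[0,0,40,0,0,0],[0,0,30,0,0,0],[0,0,20,0,0,0],[0,0,15,0,0,0],[0,0,8,0,0,0],[0,0,0,0,0,0]]'
python3 -m jog '[[0,0,0,0,0,0],[0,0,0,0,0,0],[0,0,0,0,0,0],[0,0,0,0,0,0],[0,0,0,0,0,0],[0,0,0,0,0,0],[0,0,0,0,0,0],[0,0,0,0,0,0]]' 0
```

```text
time: 4.85
tool_pos: [492.3, 301.4, 73.0]
tcp_rot: [-3.14, 0.001, 1.675]
contact_force: [0.1, -0.8, -0.4]
grip_width: 92.0
finger_force: 0.0
time: 5.65
tool_pos: [492.4, 302.7, 73.7]
tcp_rot: [-3.142, 0.0, 1.677]
contact_force: [0.4, 0.0, -0.3]
grip_width: 32.2
finger_force: 0.0
```

```bash
python3 -m jog '[[3.5,0,0,0,0,0],[0,0,0,0,0,0],[0,0,0,0,0,0],[0,0,0,0,0,0],[0,0,0,0,0,0],[0,0,0,0,0,0]]'
python3 -m jog '[[0,0,-4,0,0,0],[0,0,-8,0,0,0],[0,0,-12,0,0,0],[0,0,-15,0,0,0],[0,0,-15,0,0,0],[0,0,-15,0,0,0],[0,0,-15,0,0,0],[0,0,-12,0,0,0],[0,0,-8,0,0,0],[0,0,-4,0,0,0],[0,0,0,0,0,0],[0,0,0,0,0,0]]'
python3 - <<'E'
from h import *
a=bot.capture("scene")
cv2.imwrite("pics/s2.png",cv2.resize(a[190:370,220:420],(660,594))[:,:,::-1])
E
```

```text
time: 6.25
tool_pos: [492.4, 306.4, 73.8]
tcp_rot: [3.141, -0.0, 1.677]
contact_force: [2.2, 1.3, -0.9]
grip_width: 11.5
finger_force: 30.0
time: 7.45
tool_pos: [491.8, 306.0, 181.1]
tcp_rot: [-3.14, 0.0, 1.677]
contact_force: [-0.8, -0.3, -4.3]
grip_width: 11.6
finger_force: 30.0
```

View pics/s2.png

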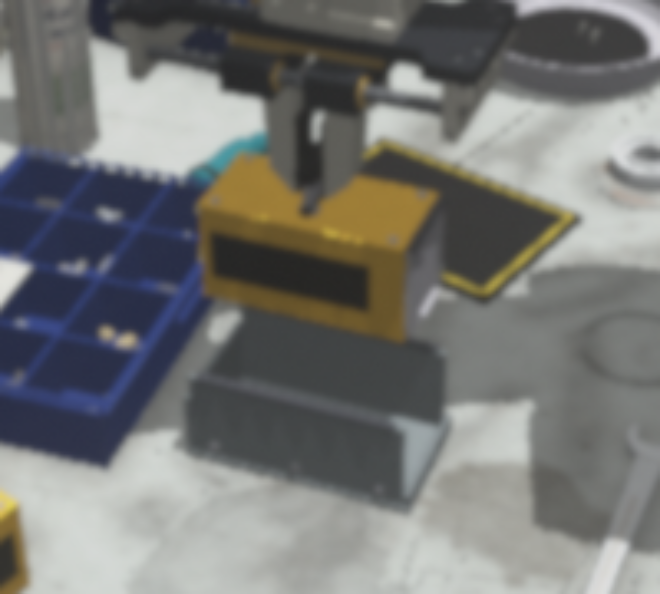

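The picture shows the caddy clear of the rack. Its grey flap end and the rack's low lip both face the robot, so caddy +x is world +x. Next: carry it to the mat, centre (531,72), yaw -9.8°.

```bash
python3 -m jog '[[-8,1,0,0,0,0],[-14,1,0,0,0,0],[-20,1,0,0,0,0],[-24,1.5,0,0,0,0],[-28,1.5,0,0,0,0],[-28,1.5,0,0,0,0],[-28,1.5,0,0,0,0],[-24,1,0,0,0,0],[-20,1,0,0,0,0],[-18,1,0,0,0,0],[-14,1,0,0,0,0],[-11,1,0,0,0,0]]'
python3 -m jog '[[0,0,0,0,0,0.03],[0,0,5,0,0,0.06],[0,0,10,0,0,0.07],[0,0,15,0,0,0.06],[0,0,15,0,0,0.04],[0,0,15,0,0,0.016],[0,0,12,0,0,0],[0,0,8,0,0,0],[0,0,5,0,0,0],[0,0,0,0,0,0],[0,0,0,0,0,0]]'
python3 - <<'E'
from h import *
o=bot.get_obs();print(o["tool_pos"],o["tcp_rot"])
C=cam("top");im=bot.capture("top");cv2.imwrite("pics/t2.png",cv2.resize(im[200:340,240:420],(720,560))[:,:,::-1])
E
```

```text
time: 8.7
tool_pos: [531.1, 70.4, 181.6]
tcp_rot: [-3.141, 0.0, 1.676]
contact_force: [0.3, 0.7, -5.0]
grip_width: 11.5
finger_force: 30.0
time: 9.8
tool_pos: [531.4, 72.0, 97.1]
tcp_rot: [3.141, -0.0, 1.401]
contact_force: [0.7, 0.9, -4.0]
grip_width: 11.4
finger_force: 30.0
[531.42042964  72.00551672  97.12130395] [ 3.14078318e+00 -8.21306295e-05  1.40095248e+00]
```

View pics/t2.png

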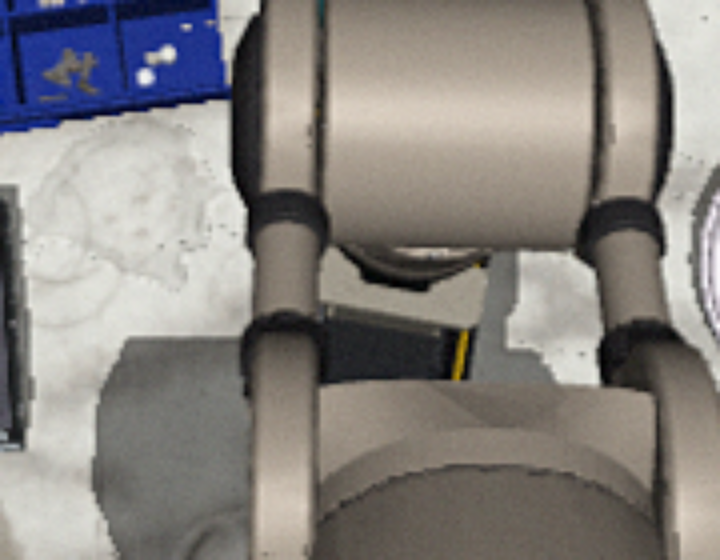

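The arm hides most of the mat in this view (only its corner shows near (400,340)), but the pose is right. I'll lower the last 23 mm.

```bash
python3 -m jog '[[0,0,8,0,0,0],[0,0,6,0,0,0],[0,0,4,0,0,0],[0,0,2.5,0,0,0],[0,0,1.5,0,0,0],[0,0,0.8,0,0,0],[0,0,0,0,0,0],[0,0,0,0,0,0]]'
```

```text
time: 10.65
tool_pos: [531.2, 72.0, 74.0]
tcp_rot: [3.141, 0.0, 1.401]
contact_force: [1.0, -0.5, -4.5]
grip_width: 11.4
finger_force: 30.0
```

```bash
python3 -m jog '[[0,0,0.7,0,0,0],[0,0,0.7,0,0,0],[0,0,0,0,0,0],[0,0,0,0,0,0]]'
python3 -m jog '[[0,0,0.6,0,0,0],[0,0,0.6,0,0,0],[0,0,0,0,0,0],[0,0,0,0,0,0]]'
```

```text
time: 11.05
tool_pos: [531.4, 72.0, 73.7]
tcp_rot: [3.14, -0.0, 1.401]
contact_force: [-3.2, -0.7, 5.6]
grip_width: 11.7
finger_force: 30.0
time: 11.45
tool_pos: [531.5, 72.0, 73.6]
tcp_rot: [3.139, -0.0, 1.401]
contact_force: [-5.8, 0.1, 14.8]
grip_width: 11.4
finger_force: 30.0
```

```bash
python3 -m jog '[[0,0,-0.7,0,0,0],[0,0,0,0,0,0],[0,0,0,0,0,0],[0,0,0,0,0,0],[0,0,0,0,0,0],[0,0,0,0,0,0]]' 100
python3 -m jog '[[0,0,-10,0,0,0],[0,0,-25,0,0,0],[0,0,-35,0,0,0],[0,0,-35,0,0,0],[0,0,-25,0,0,0]]'
python3 -m jog '[[0,0,0,0,0,0.131],[0,0,0,0,0,0.131],[0,0,0,0,0,0.131],[0,0,0,0,0,0.131],[0,0,0,0,0,0.131],[0,0,0,0,0,0.131],[0,0,0,0,0,0.131],[0,0,0,0,0,0.131],[0,0,0,0,0,0.131],[0,0,0,0,0,0.131],[0,0,0,0,0,0.131],[0,0,0,0,0,0.131]]'
python3 -m jog '[[0,0,0,0,0,0],[0,0,0,0,0,0],[0,0,0,0,0,0]]'
python3 - <<'E'
from h import *
o=bot.get_obs();C=cam("wrist");im=bot.capture("wrist");print(o["time"],o["tool_pos"],o["tcp_rot"],o["joint_positions"])
cv2.imwrite("pics/w2.png",im[:,:,::-1])
for d in bot.outline_of("carry_bar","wrist"): print(d["p"],d["pixel"],d["mask"].sum(),rect(d["mask"],94,C))
hsv=cv2.cvtColor(im,cv2.COLOR_RGB2HSV);y=cv2.inRange(hsv,(20,120,60),(35,255,255))>0
print("roof",rect(y,64,C))
E
```

```text
time: 12.05
tool_pos: [531.1, 72.0, 71.8]
tcp_rot: [-3.141, 0.0, 1.401]
contact_force: [-0.6, 0.4, 0.5]
grip_width: 54.7
finger_force: 0.0
time: 12.55
tool_pos: [531.7, 72.0, 205.2]
tcp_rot: [3.138, -0.0, 1.401]
contact_force: [-0.2, -0.4, -0.2]
grip_width: 90.9
finger_force: 0.0
time: 13.75
tool_pos: [531.1, 72.0, 202.8]
tcp_rot: [-3.142, -0.001, -0.177]
contact_force: [0.8, -0.3, 0.4]
grip_width: 91.8
finger_force: 0.0
time: 14.05
tool_pos: [531.1, 72.0, 202.3]
tcp_rot: [3.142, -0.0, -0.169]
contact_force: [-0.3, 0.6, -0.2]
grip_width: 91.8
finger_force: 0.0
14.05 [531.07746894  72.01463006 202.25077425] [ 3.14155055e+00 -2.60713976e-04 -1.68651708e-01] [-8.21232011e-03  3.82450309e-01  1.53351389e+00 -8.84389954e-05
  1.22537782e+00  1.73126565e+00]
0.74 [325.0, 225.6] 1207 (array([532.9,  71. ]), array([43.2, 14.9]), 80.3)
roof (array([542.5,  70.7]), array([ 93.5, 140.1]), -9.7)
```

View pics/w2.png

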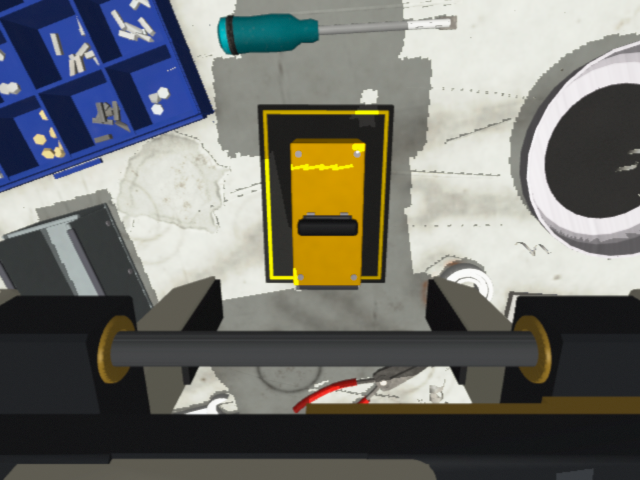

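The caddy stands upright inside the mat lines, bar at (325,226), driver above it at (330,35), bearing at (465,285), dish at right (590,150). Now I'll go down over its sides and grip.

```bash
python3 -m jog '[[1,0.5,40,0,0,0],[0,0,40,0,0,0],[0,0,35,0,0,0],[0,0,25,0,0,0],[0,0,15,0,0,0],[0,0,10,0,0,0],[0,0,4,0,0,0],[0,0,0,0,0,0],[0,0,0,0,0,0]]'
python3 -m jog '[[0,0,0,0,0,0],[0,0,0,0,0,0],[0,0,0,0,0,0],[0,0,0,0,0,0],[0,0,0,0,0,0],[0,0,0,0,0,0],[0,0,0,0,0,0],[0,0,0,0,0,0]]' 0
python3 - <<'E'
from h import *
print(bot.get_obs()["joint_positions"])
E
```

```text
time: 15.05
tool_pos: [532.6, 71.3, 33.8]
tcp_rot: [-3.141, -0.002, -0.171]
contact_force: [0.5, 0.7, -0.1]
grip_width: 91.6
finger_force: 0.0
time: 15.85
tool_pos: [532.0, 71.0, 33.1]
tcp_rot: [3.141, -0.0, -0.171]
contact_force: [-1.8, -3.2, 2.5]
grip_width: 56.1
finger_force: 30.0
[-9.87993656e-03  5.94021547e-01  1.72031577e+00 -7.44788571e-04
  8.27218332e-01  1.73253601e+00]
```

```bash
python3 -m jog '[[0,0,-5,0,0,0],[0,0,-15,0,0,0],[0,0,-25,0,0,0],[0,0,-25,0,0,0],[0,0,-20,0,0,0],[0,0,-10,0,0,0],[0,0,0,0.08,0,0],[0,0,0,0.08,0,0],[0,0,0,0,0,0],[0,0,0,0,0,0],[0,0,0,0,0,0]]'
python3 - <<'E'
from h import *
o=bot.get_obs();print(o["tool_pos"],o["tcp_rot"],o["joint_positions"])
E
python3 -m jog '[[0,0,0,-0.08,0.08,0],[0,0,0,-0.08,0.08,0],[0,0,0,0,0,0],[0,0,0,0,0,0]]'
python3 - <<'E'
from h import *
o=bot.get_obs();print(o["tool_pos"],o["tcp_rot"],o["joint_positions"])
E
```

```text
time: 16.95
tool_pos: [531.8, 71.7, 132.6]
tcp_rot: [-2.983, 0.001, -0.171]
contact_force: [0.4, -0.3, -4.6]
grip_width: 55.9
finger_force: 30.0
[531.77294952  71.6925456  132.59465907] [-2.98307295e+00  8.93244521e-04 -1.70790794e-01] [-0.10401552  0.4406939   1.66678744  0.18462702  1.03191635  1.54287192]
time: 17.35
tool_pos: [531.7, 72.6, 133.0]
tcp_rot: [-3.14, -0.158, -0.181]
contact_force: [0.2, -0.5, -3.6]
grip_width: 55.6
finger_force: 30.0
[531.67085666  72.62491107 133.04282792] [-3.14016668 -0.15779138 -0.18148528] [ 0.00994181  0.38395174  1.76051669 -0.03820128  0.84226319  1.78533446]
```

```bash
cat > fk.py <<'E'
from h import *
from scipy.optimize import least_squares
D=[([-1.38002,.342699,1.525034,0,1.275397,-.146016],[173.42,-495.09,226.05],[-3.14007,0,.33679]),
([-.0082123,.38245,1.533514,0,1.225378,1.731266],[531.08,72.01,202.25],[3.14155,0,-.16865]),
([-.0098799,.5940215,1.7203158,-.0007448,.8272183,1.732536],[532,71,33.1],[3.141,0,-.171]),
([-.1040155,.4406939,1.6667874,.184627,1.0319164,1.5428719],[531.77,71.69,132.59],[-2.98307,.000893,-.17079]),
([.00994,.38395,1.76052,-.0382,.84226,1.78533],[531.67,72.62,133.04],[-3.14017,-.15779,-.18149])]
def fk(q,P):
    r0,L1,L2,h,d,lat,e=P
    Y=lambda a:R.from_euler("y",a)
    A=R.from_euler("z",q[0]);U=A*Y(q[1]);F=U*Y(q[2])
    W=F*R.from_euler("z",q[3])*Y(q[4])*R.from_euler("z",-0+q[5])
    p=A.apply([r0,lat,h])+U.apply([0,0,L1])+F.apply([e,0,L2])+W.apply([0,0,d])
    return p,W*R.from_euler("z",np.pi/2*SG)
SG=1
def fit():
    f=lambda P:np.concatenate([fk(q,P)[0]-p for q,p,_ in D]+[.01*(P-P0)])
    P0=np.array([0,400,400,300,300,77,0.]);s=least_squares(f,P0);return s.x,f(s.x)[:15]
P,res=fit()
LO=np.array([-2.53,-.77,.04,-1,.28,-3.11]);HI=-LO*0+[2.53,2.02,2.7,4.14,2.66,3.11]
def ik(p,Rt,q0):
    f=lambda q:np.concatenate([(fk(q,P)[0]-p)/100,((Rt.inv()*fk(q,P)[1]).as_rotvec())])
    s=least_squares(f,np.clip(q0,LO+.01,HI-.01),bounds=(LO,HI));return s.x,np.abs(s.fun).max()
E
python3 - <<'E'
import fk;from fk import *
print(P.round(1),res.round(1))
for sg in(1,-1):
    fk.SG=sg;print(sg,[((R.from_euler("xyz",r).inv()*fk.fk(q,P)[1]).magnitude().round(3)) for q,_,r in D])
E
```

```text
[4.000e-01 5.042e+02 3.796e+02 2.235e+02 3.177e+02 7.640e+01 4.550e+01] [ 0.   0.   0.  -0.   0.   0.  -0.1 -0.   0.   0.  -0.1 -0.   0.1  0.
 -0.1]Traceback (most recent call last):
  File "<stdin>", line 4, in <module>
AttributeError: 'function' object has no attribute 'fk'
```

```bash
cat >> fk.py <<'E'
C0=np.array([530,-190.])
def pose(psi,th,Mz,back=30,yo=0):
    m=-np.array([np.cos(psi),np.sin(psi),0]);z=np.array([0,0,1])
    cx=-m*np.cos(th)+z*np.sin(th);cz=m*np.sin(th)+z*np.cos(th)
    M=np.append(C0,Mz)-back*m
    return M+58*cx+26*cz,R.from_matrix(np.array([cx,np.cross(-cz,cx),-cz]).T)
E
python3 - <<'E'
import fk as K;from fk import *
for sg in(1,-1):
    K.SG=sg;print(sg,[((R.from_euler("xyz",r).inv()*K.fk(q,P)[1]).magnitude().round(3)) for q,_,r in D])
    if K.SG==1 and (R.from_euler("xyz",D[0][2]).inv()*K.fk(D[0][0],P)[1]).magnitude()<.05: break
for deg in(-120,-90,-60,-45,-30,0,30,45,60,90,120):
    q=np.array([-.4,.6,1.7,0,.83,1.6+.0]);out=[]
    for th in np.radians([0,15,30,40,50]):
        p,r=pose(np.radians(deg),th,max(45,42),30)
        q[5]=q[5] if th else np.clip(q[0]+np.pi/2-np.radians(deg),-3,3)
        q,e=ik(p,r,q);out.append(round(float(e),3))
    print(deg,out,q.round(2),p.round())
E
```

```text
Traceback (most recent call last):
AttributeError: 'float' object has no attribute 'round'
```

Run:
```python
import fk as K;from fk import *
for sg in(1,-1):
    K.SG=sg;ee=[float((R.from_euler("xyz",r).inv()*K.fk(q,P)[1]).magnitude()) for q,_,r in D];print(sg,np.round(ee,3))
    if max(ee)<.05: break
for deg in(-120,-90,-60,-45,-30,0,30,45,60,90,120):
    q=np.array([-.4,.6,1.7,0,.83,1.6+.0]);out=[]
    for th in np.radians([0,15,30,40,50]):
        p,r=pose(np.radians(deg),th,max(45,42),30)
        q[5]=q[5] if th else np.clip(q[0]+np.pi/2-np.radians(deg),-3,3)
        q,e=ik(p,r,q);out.append(round(float(e),3))
    print(deg,out,q.round(2),p.round())
```

```text
1 [0. 0. 0. 0. 0.]
-120 [0.0, 0.125, 0.267, 0.361, 0.484] [-0.31  0.69  1.4  -0.5   1.34  3.11] [ 506. -231.  106.]
-90 [0.0, 0.0, 0.076, 0.2, 0.319] [-0.27  0.57  1.65 -0.71  0.94  3.11] [ 530. -237.  106.]
-60 [0.0, 0.0, 0.0, 0.078, 0.245] [-0.3   0.48  1.89 -1.    0.51  3.11] [ 554. -231.  106.]
-45 [0.0, 0.0, 0.0, 0.078, 0.249] [-0.38  0.44  1.96 -1.    0.28  2.89] [ 563. -223.  106.]
-30 [0.0, 0.0, 0.009, 0.12, 0.258] [-0.36  0.45  1.95 -1.    0.28  2.71] [ 571. -214.  106.]
0 [0.0, 0.0, 0.0, 0.0, 0.0] [-0.72  0.49  2.16  1.97  0.58 -0.97] [ 577. -190.  106.]
30 [0.0, 0.0, 0.0, 0.0, 0.0] [-0.84  0.57  1.96  1.26  0.91 -0.77] [ 571. -166.  106.]
45 [0.0, 0.0, 0.0, 0.0, 0.0] [-0.85  0.63  1.82  1.04  1.09 -0.77] [ 563. -157.  106.]
60 [0.0, 0.0, 0.0, 0.0, 0.0] [-0.83  0.69  1.67  0.87  1.27 -0.79] [ 554. -149.  106.]
90 [0.0, 0.0, 0.0, 0.0, 0.0] [-0.75  0.82  1.37  0.6   1.62 -0.93] [ 530. -143.  106.]
120 [0.0, 0.0, 0.0, 0.0, 0.0] [-0.63  0.93  1.12  0.34  1.9  -1.18] [ 506. -149.  106.]
```

Sideways-forward pouring at caddy heading 45° is within joint limits. I'll carry it level to the dish and turn to that heading.

```bash
python3 -m jog '[[0,0,0,0,-0.08,0],[0,0,0,0,-0.08,0],[6,12,0,0,0,0],[11,22,0,0,0,0],[14,28,0,0,0,0],[16,32,0,0,0,0],[16,32,0,0,0,0],[13,27,0,0,0,0],[11,22,0,0,0,0],[6,12,0,0,0,0],[0,0,0,0,0,0]]'
python3 -m jog '[[0,0,0,0,0,-0.08],[0,0,0,0,0,-0.12],[0,0,0,0,0,-0.13],[0,0,0,0,0,-0.13],[0,0,0,0,0,-0.13],[0,0,0,0,0,-0.13],[0,0,0,0,0,-0.12],[0,0,0,0,0,-0.116],[0,0,0,0,0,0],[0,0,0,0,0,0]]'
python3 - <<'E'
from fk import *
o=bot.get_obs();print(o["joint_positions"])
p,r=pose(np.radians(45),0,104);print(p, R.from_euler("xyz",o["tcp_rot"]).inv().apply(p-o["tool_pos"]))
print(o["tool_pos"])
E
```

```text
time: 18.45
tool_pos: [589.3, -131.9, 132.4]
tcp_rot: [-3.141, 0.0, -0.187]
contact_force: [-0.3, -0.1, -4.1]
grip_width: 55.9
finger_force: 30.0
time: 19.45
tool_pos: [589.0, -128.7, 132.8]
tcp_rot: [-3.14, -0.0, 0.77]
contact_force: [-0.3, 0.7, -4.4]
grip_width: 55.9
finger_force: 30.0
[-3.42640887e-01  5.66800561e-01  1.42960114e+00  9.18343296e-04
  1.14618227e+00  4.58008631e-01]
[ 592.22539674 -127.77460326  130.        ] [2.95613302 1.56678967 2.78229177]
[ 589.01405898 -128.71003134  132.78334042]
```

```bash
python3 -m jog '[[-1,0,9,0,0.05,0],[-2,0,9,0,0.06,0],[-3,0,9,0,0.06,0],[-4,0,9,0,0.06,0],[-4.5,0,8,0,0.06,0],[-1,0,3,0,0,0],[0,0,0,0,0,0],[0,0,0,0,0,0]]'
python3 - <<'E'
from fk import *
o=bot.get_obs();r=R.from_euler("xyz",o["tcp_rot"]);print("M",o["tool_pos"]+r.apply([-58,0,26]),o["joint_positions"],"tilt",np.arcsin(r.as_matrix()[2,0]))
E
```

```text
time: 20.25
tool_pos: [583.0, -136.0, 84.5]
tcp_rot: [-3.142, -0.289, 0.772]
contact_force: [0.2, 0.3, -4.3]
grip_width: 55.8
finger_force: 30.0
M [ 548.4451934  -169.56549675   43.07119872] [-0.50547108  0.56371371  1.63770387  0.36024733  0.88696885  0.07168765] tilt 0.28946251813873425
```

```bash
python3 -m jog '[[-0.5,0,-1.2,0,0.02,0],[-0.5,0,-1.2,0,0.02,0],[-0.5,0,-1.2,0,0.02,0],[-0.5,0,-1.2,0,0.02,0],[-0.5,0,-1.2,0,0.02,0],[-0.5,0,-1.2,0,0.02,0],[-0.5,0,-1.2,0,0.02,0],[-0.5,0,-1.2,0,0.02,0],[-0.5,0,-1.2,0,0.02,0],[-0.5,0,-1.2,0,0.02,0],[-0.5,0,-1.2,0,0.02,0],[0,0,0,0,0,0]]'
python3 -m jog '[[-0.5,0,-1.2,0,0.02,0],[-0.5,0,-1.2,0,0.02,0],[-0.5,0,-1.2,0,0.02,0],[-0.5,0,-1.2,0,0.02,0],[-0.5,0,-1.2,0,0.02,0],[-0.5,0,-1.2,0,0.02,0],[-0.5,0,-1.2,0,0.02,0],[-0.5,0,-1.2,0,0.02,0],[-0.5,0,-1.2,0,0.02,0],[0,0,0,0,0,0],[0,0,0,0,0,0],[0,0,0,0,0,0]]'
python3 - <<'E'
from fk import *
o=bot.get_obs();r=R.from_euler("xyz",o["tcp_rot"]);print("M",o["tool_pos"]+r.apply([-58,0,26]),o["joint_positions"],"tilt",np.arcsin(r.as_matrix()[2,0]))
bot.capture("scene")
for d in bot.outline_of("nut_1","scene"): print(d["p"],d["pixel"],d["mask"].sum())
bot.capture("top")
for d in bot.outline_of("nut_1","top"): print(d["p"],d["pixel"],d["mask"].sum())
E
```

```text
time: 21.45
tool_pos: [575.6, -143.3, 94.6]
tcp_rot: [3.141, -0.51, 0.773]
contact_force: [-0.0, 0.8, -3.0]
grip_width: 55.6
finger_force: 30.0
time: 22.65
tool_pos: [568.1, -150.1, 100.5]
tcp_rot: [-3.141, -0.69, 0.771]
contact_force: [0.1, 0.6, -2.7]
grip_width: 55.7
finger_force: 30.0
M [ 547.89660084 -169.69924847   43.52012645] [-0.7522708   0.57250747  1.78902544  0.88341728  0.96593216 -0.54560947] tilt 0.6898711193103247
0.48 [398.2, 203.5] 40
0.47 [400.6, 196.4] 132
0.38 [391.0, 199.9] 102
0.31 [373.0, 174.9] 1330
```

Run:
```python
from h import *
F=[]
for i in range(5): F.append(bot.get_obs()["contact_force"][2]);a=bot.capture("scene")
print(np.mean(F))
cv2.imwrite("pics/s3.png",cv2.resize(a[130:250,330:480],(750,600),interpolation=2)[:,:,::-1])
```

```text
-2.3735699157103256
```

View pics/s3.png

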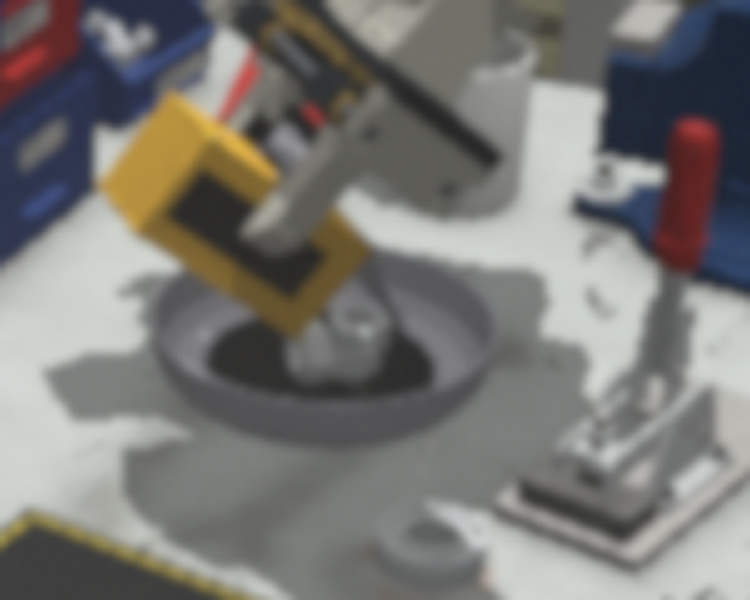

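The caddy is tipped about 40° and reads 2.4 N, so it is empty. The nuts lie heaped on the dark dish floor at about (340,340), under the flap. I'll raise straight up, right the caddy, and go back to the mat heading.

```bash
python3 -m jog '[[2,0,-2.5,0,0,0],[4,0,-5,0,0,0],[6,0,-7,0,0,0],[8,0,-10,0,0,0],[8,0,-10,0,0,0],[6,0,-7,0,0,0],[4,0,-5,0,0,0],[2,0,-2,0,0,0],[0,0,0,0,0,0]]'
python3 -m jog '[[0,0,0,0,-0.05,0],[0,0,0,0,-0.08,0],[0,0,0,0,-0.09,0],[0,0,0,0,-0.09,0],[0,0,0,0,-0.09,0],[0,0,0,0,-0.09,0],[0,0,0,0,-0.08,0],[0,0,0,0,-0.07,0],[0,0,0,0,-0.05,0],[0,0,0,0,0,0],[0,0,0,0,0,0]]'
python3 -m jog '[[0,0,0,0,0,0.08],[0,0,0,0,0,0.12],[0,0,0,0,0,0.13],[0,0,0,0,0,0.13],[0,0,0,0,0,0.13],[0,0,0,0,0,0.13],[0,0,0,0,0,0.12],[0,0,0,0,0,0.1],[0,0,0,0,0,0],[0,0,0,0,0,0]]'
python3 - <<'E'
from h import *
o=bot.get_obs();r=R.from_euler("xyz",o["tcp_rot"]);print(o["tool_pos"],o["tcp_rot"])
g=R.from_euler("xyz",[np.pi,0,-.171]);print(g.inv().apply(np.array([531.5,71.5,33])-o["tool_pos"]),(r.inv()*g).as_rotvec())
C=cam("top");bot.capture("top")
for t in("nut_1","dish"):
    for d in bot.outline_of(t,"top")[:4]: print(t,d["p"],d["pixel"],d["mask"].sum(),w(d["pixel"],15,C).round())
E
```

```text
time: 24.0
tool_pos: [568.1, -150.1, 163.7]
tcp_rot: [-3.141, -0.69, 0.772]
contact_force: [-0.3, 0.3, -2.8]
grip_width: 56.0
finger_force: 30.0
time: 25.1
tool_pos: [567.9, -149.5, 162.5]
tcp_rot: [-3.139, -0.001, 0.773]
contact_force: [-1.1, -0.5, -3.5]
grip_width: 55.8
finger_force: 30.0
time: 26.1
tool_pos: [567.7, -150.5, 163.2]
tcp_rot: [-3.14, 0.001, -0.166]
contact_force: [-0.3, 0.2, -3.5]
grip_width: 55.7
finger_force: 30.0
[ 567.71503812 -150.4712156   163.22583658] [-3.14022923e+00  7.89804119e-04 -1.66135254e-01]
[ -73.45920943 -212.57115066  130.22583658] [-0.0013615   0.00079312  0.00486421]
nut_1 0.43 [457.3, 277.4] 74 [ 509. -196.   15.]
dish 0.87 [432.4, 278.2] 1779 [ 507. -142.   15.]
```

Run:
```python
from h import *
F=[]
for i in range(8): F.append(bot.get_obs()["contact_force"][2]);a=bot.capture("wrist" if i<2 else "scene")
print(np.mean(F),np.std(F))
b=bot.capture("wrist")
cv2.imwrite("pics/s4.png",np.hstack([cv2.resize(a[160:240,340:440],(500,400),interpolation=2),cv2.resize(b[150:450,430:640],(280,400))])[:,:,::-1])
for c in("scene","wrist"):
    for d in bot.outline_of("nut_1",c): print(c,d["p"],d["pixel"],d["mask"].sum())
```

```text
-2.7642425295003705 0.3778025427220964
scene 0.54 [390.9, 199.8] 67
scene 0.52 [385.0, 151.9] 1417
scene 0.51 [401.2, 194.6] 99
scene 0.37 [399.7, 203.3] 41
scene 0.26 [413.4, 237.2] 322
wrist 0.48 [45.6, 124.6] 2608
```

View pics/s4.png

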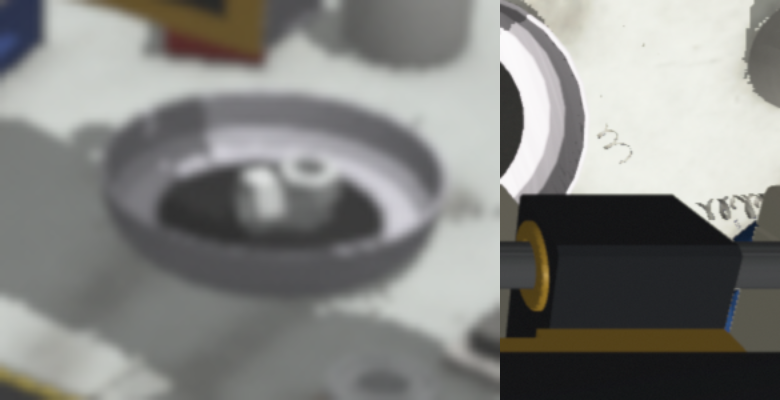

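The dish at about (280,200) holds a nut on edge at (262,195) and two stacked at (310,190), so all three are in. The load of 2.76 N fits an empty caddy. Now back to the mat.

```bash
python3 -m jog '[[-4,-10,0,0,0,0.005],[-7,-20,0,0,0,0],[-9,-27,0,0,0,0],[-11,-32,0,0,0,0],[-11,-32,0,0,0,0],[-10,-30,0,0,0,0],[-9,-26,0,0,0,0],[-7,-20,0,0,0,0],[-4,-11,0,0,0,0],[-1.5,-4.5,0,0,0,0],[0,0,0,0,0,0],[0,0,0,0,0,0]]'
python3 -m jog '[[0,0,10,0,0,0],[0,0,22,0,0,0],[0,0,28,0,0,0],[0,0,26,0,0,0],[0,0,20,0,0,0],[0,0,10,0,0,0],[0,0,5,0,0,0],[0,0,2,0,0,0],[0,0,0,0,0,0],[0,0,0,0,0,0],[0,0,0,0,0,0]]'
```

```text
time: 28.0
tool_pos: [532.4, 71.1, 163.5]
tcp_rot: [-3.141, 0.0, -0.174]
contact_force: [-0.4, 0.0, -1.9]
grip_width: 55.9
finger_force: 30.0
time: 29.1
tool_pos: [532.7, 72.0, 41.3]
tcp_rot: [-3.141, -0.001, -0.173]
contact_force: [-0.6, 0.6, -2.1]
grip_width: 55.8
finger_force: 30.0
```

```bash
python3 -m jog '[[0,0,3,0,0,0],[0,0,2,0,0,0],[0,0,1,0,0,0],[0,0,0.5,0,0,0],[0,0,0,0,0,0],[0,0,0,0,0,0]]'
python3 -m jog '[[0,0,0.7,0,0,0],[0,0,0.7,0,0,0],[0,0,0,0,0,0],[0,0,0,0,0,0]]'
```

```text
time: 29.7
tool_pos: [532.2, 72.0, 34.0]
tcp_rot: [-3.141, 0.001, -0.173]
contact_force: [0.3, -1.2, -2.4]
grip_width: 55.8
finger_force: 30.0
time: 30.1
tool_pos: [532.3, 72.0, 33.1]
tcp_rot: [-3.141, 0.0, -0.173]
contact_force: [-2.9, 0.3, 5.4]
grip_width: 55.5
finger_force: 30.0
```

Contact came at the expected height, so it hasn't slipped. Now release, rise and check.

```bash
python3 -m jog '[[0,0,0,0,0,0],[0,0,0,0,0,0],[0,0,0,0,0,0],[0,0,0,0,0,0],[0,0,0,0,0,0],[0,0,0,0,0,0],[0,0,0,0,0,0]]' 100
python3 -m jog '[[0,0,-8,0,0,0],[0,0,-15,0,0,0],[0,0,-30,0,0,0],[0,0,-35,0,0,0],[0,0,-35,0,0,0],[0,0,-35,0,0,0],[0,0,-20,0,0,0],[0,0,0,0,0,0],[0,0,0,0,0,0],[0,0,0,0,0,0]]'
python3 - <<'E'
from h import *
a=bot.capture("scene");b=bot.capture("wrist")
cv2.imwrite("pics/s5.png",np.hstack([cv2.resize(a[160:310,280:440],(400,375),interpolation=2),cv2.resize(b[:300,150:470],(400,375))])[:,:,::-1])
E
```

```text
time: 30.8
tool_pos: [532.2, 72.0, 32.6]
tcp_rot: [-3.141, 0.001, -0.173]
contact_force: [0.2, -0.4, 0.2]
grip_width: 91.4
finger_force: 0.0
time: 31.8
tool_pos: [531.4, 71.8, 209.4]
tcp_rot: [-3.141, 0.003, -0.173]
contact_force: [0.3, -0.1, 0.1]
grip_width: 92.1
finger_force: 0.0
```

View pics/s5.png

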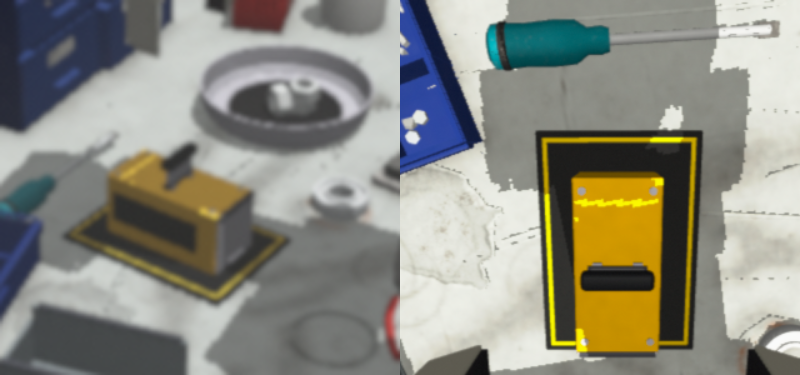

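The caddy stands upright on the mat with its flap shut (scene half, (235,230)). The nuts are in the dish at (295,95), and the driver and bearing have not moved.

```bash
python3 -c "from plant import bot;print(bot.close_job())"
```

```text
the job is handed in; nothing more can be done
None
```

The job is handed in at about 32 s: all three nuts are in the dish, the caddy stands upright on the mat with its flap shut and the gripper clear of it, and the driver and bearing look unmoved in the last pictures.

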